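# Close up the fuse bay of a test instrument

## Robot

A 6-joint arm with a two-finger parallel gripper is mounted at the origin on the work surface. World frame = base frame: x ahead of the robot, y to its left, z up, the work surface at z = 0. Lengths are in mm, angles in rad, forces in N, time in s.
With the tool pointing down it reaches from about 275 to 825 mm from the base axis. Payload 5.2 kg.
Tool frame: the origin (TCP) lies midway between the tips of the shut fingers; the grasp point (between the pads) lies grip_depth behind it (grip_depth is the distance from the TCP to the grasp point, in mm); z points along the fingers, y is the direction in which the jaws open and shut (so a half turn about z gives the same grasp; the last joint's range is limited). The gripper opens to 93 mm and grips with 3 to 60 N. Pads are 15 mm wide; open, the fingers measure 128 mm over their backs; the gripper's body (75 mm by 188 mm) begins 65 mm behind the grasp point.
Start: joints at [0.958, 0.259, 1.535, -0, 1.348, -0.203], TCP at [219.114, 504.474, 218.653] pointing down, gripper open.
Joint ranges: [-3.14, 3.14], [-0.91, 2.08], [0.19, 2.58], [-1.22, 4.36], [0.22, 2.71], [-3.12, 3.12]. Speed limits (rad/s): [2.57, 2.57, 3.14, 3.14, 3.14, 3.14].

## Interface

Orientations are given as [roll, pitch, yaw] about the fixed x, y, z axes, in that order (R = Rz(yaw) Ry(pitch) Rx(roll)).
In Python, from workcell import * gives the robot as it stands.
- The arm moves only by the tool apply_moves, never from a script. Its argument "rows" is one flat list of numbers, 4 for each row, row after row: the shift along the tool's x, y, z in m, then the turn about the tool's z in rad. In form: [dx, dy, dz, turn, dx, dy, dz, turn, ...]. A call has 1 to 8 rows; each row shifts and turns the pose as measured when the row begins, along the tool's axes as they then stand; what a row does not reach is not made up. A row lasts 1/10 s, in which the tool goes at most 50 mm and 8.59 degrees, less where a joint would pass 70% of its speed; a pose out of reach is approached as far as the arm can. A call with a gripper value outside its range is refused whole. "claw" is the closure in counts, from 0 (fully open) to 255 (shut), set as the call begins (left out, the last holds). The fingers move at their own pace and stop on an object; "force" is the grip in N (left out, the last holds). Time passes only in rows, so rows that do not move let the fingers close. It gives the time, the measured TCP pose, the force and the opening at its end, in the units of the state.
- observe(): the state, without advancing time (a new reading comes with each control period).
- snapshot(name): name is "scene" or "top" or "wrist"; returns (picture, depth): 384x512x3 uint8, red, green, blue; 384x512 float32, mm along the optical axis (not along the pixel's ray), 0 where there is no reading.
- camera_params(name): a dict with "fov_y" (degrees; the focal length in pixels is half the picture's height over the tangent of half this angle, whatever the lens; pixels are square), "cx", "cy" (the principal point, pixels), "world_from_camera" (4x4, takes a point from camera to world coordinates); the wrist camera has in their place "T_tool_cam" (4x4, takes a point from camera to tool coordinates, whose origin is the TCP and whose axes are the flange's). Camera axes: x right, y down, z forward; pixel columns grow to the right and rows downward; lengths in mm; the calibration is good to about 2 mm. A picture is of the moment at which its call begins: read the wrist's pose just before it. camera_params takes no time and is no camera call.
- sign_off(): hands the job in, once; it reports no verdict.
The state is a dict: "time_s": time; "joint_pos": joint angles; "joint_vel": joint speeds; "joint_torque": joint torques, N m; "tool_pos": TCP position; "tcp_rot": TCP orientation; "wrist_force": force on the tool from outside, world axes, zero at the start; "wrist_torque": the same for the moment, N m; "gripper_width": opening from 0.0 (shut) to 1.0 (fully open).
Only numpy, scipy, OpenCV 4.12 (cv2) and the standard library are available. Lean on these libraries where they do the work, as an engineer would, in place of code of your own. Each camera call takes 0.05 s, during which the arm holds its last target.

## Task

Close up the instrument's fuse bay: press each of the four orange snap tabs around the white cover until it snaps and stays down, then push the clear hatch along its track by its red bar until it is shut against the end frame. Feel for each snap rather than forcing anything: the plastic cracks under a shove of more than about 40 N. Leave the other things on the table where they are.

Things in the scene. Friction and masses are not known exactly. Their poses are not given: they have to be found in the camera images.
- case: grey-blue instrument case, fixed to the table, 220 (its x) x 400 (its y) x 70 mm high; origin at the centre of its underside, z up, y along the hatch's track. On its top, centred at y = -110 mm, is a white fuse-bay cover, 150 x 126 mm, with an orange snap tab at the middle of each of its four edges. Along both long sides run aluminium hatch rails (inner faces at x = +-93 mm, tops 102 mm over the table); a frame of the same height closes the -y end, inner face at y = -190 mm.
- tab_front_top (a point): centre of the top face of the orange snap tab at the edge on case -x (nearest the robot); the tab is 46 mm along that edge and 22 mm across, its centre at case x = -58, y = -110 mm. Free, its top is 98 mm over the table, 28 mm over the case. It moves straight down only.
- tab_front (a joint): how far that tab is pressed in (m): 0 free, sprung back by 2 to 3 N. Pressing meets a catch (peak about 13 N), which gives way; 3 to 4 mm on is a firm rubber stop (20 N per mm). Snapped, it stays down when let go, resting at 0.007 to 0.024, about 1 mm short of its stop: each tab has its own depth, new each time and not visible beforehand. Let go before the snap, it springs back to 0.
- tab_back_top (a point): centre of the top face of the orange snap tab at the edge on case +x; the tab is 46 mm along that edge and 22 mm across, its centre at case x = 58, y = -110 mm. Free, its top is 98 mm over the table, 28 mm over the case. It moves straight down only.
- tab_back (a joint): how far that tab is pressed in (m): 0 free, sprung back by 2 to 3 N. Pressing meets a catch (peak about 13 N), which gives way; 3 to 4 mm on is a firm rubber stop (20 N per mm). Snapped, it stays down when let go, resting at 0.007 to 0.024, about 1 mm short of its stop: each tab has its own depth, new each time and not visible beforehand. Let go before the snap, it springs back to 0.
- tab_left_top (a point): centre of the top face of the orange snap tab at the edge on case +y (towards the parked hatch); the tab is 46 mm along that edge and 22 mm across, its centre at case x = 0, y = -65 mm. Free, its top is 98 mm over the table, 28 mm over the case. It moves straight down only.
- tab_left (a joint): how far that tab is pressed in (m): 0 free, sprung back by 2 to 3 N. Pressing meets a catch (peak about 13 N), which gives way; 3 to 4 mm on is a firm rubber stop (20 N per mm). Snapped, it stays down when let go, resting at 0.007 to 0.024, about 1 mm short of its stop: each tab has its own depth, new each time and not visible beforehand. Let go before the snap, it springs back to 0.
- tab_right_top (a point): centre of the top face of the orange snap tab at the edge on case -y; the tab is 46 mm along that edge and 22 mm across, its centre at case x = 0, y = -155 mm. Free, its top is 98 mm over the table, 28 mm over the case. It moves straight down only.
- tab_right (a joint): how far that tab is pressed in (m): 0 free, sprung back by 2 to 3 N. Pressing meets a catch (peak about 13 N), which gives way; 3 to 4 mm on is a firm rubber stop (20 N per mm). Snapped, it stays down when let go, resting at 0.007 to 0.024, about 1 mm short of its stop: each tab has its own depth, new each time and not visible beforehand. Let go before the snap, it springs back to 0.
- hatch (a joint): how far the clear hatch is open along case +y (m): 0 shut against the rubber seal of the end frame (which gives under 2 mm), up to 0.205 fully open. Shut, the middle of its red bar is at case y = -25 mm, and it moves to +y by this value. It rubs at about 4 N and stays where it is left. A tab still standing up blocks it.
- pull_bar (a point): middle of the top edge of the red pull bar of the hatch, 128 mm over the table. The bar runs along case x, 150 mm long, 10 mm thick along case y, and stands 30 mm up from the hatch (a clear plate 180 x 170 x 4 mm with black and red edges, its top 98 mm over the table). The bar is at the hatch's case +y end: 75 to 85 mm towards +y from the plate's middle. Push the bar's +y face towards case -y to shut the hatch.
- meter: yellow handheld test meter, lying flat, a loose bystander to leave alone; origin at the centre of its underside
- carton: small blue fuse carton, a loose bystander to leave alone; origin at the centre of its underside
- mug: white mug, a loose bystander to leave alone; origin at the centre of its underside
- weight: brass test weight, a loose bystander to leave alone; origin at the centre of its underside
- tape: roll of blue tape lying flat, a loose bystander to leave alone; origin at the centre of its underside
- driver: red screwdriver, 190 mm long, lying flat, a loose bystander to leave alone; origin at the middle, on its underside
- cleaner: spray can, standing, a loose bystander to leave alone; origin at the centre of its underside

How it is judged:
By the outcome, as a careful person would: the job done as asked, in the order asked, and still so for the second after the job is handed in, with the robot touching nothing.
It also fails if it takes over 56 s, if anything falls off the work surface, if the arm or the gripper's body presses on something with over 40 N, if the wrist force passes 120 N, or if a joint passes its speed limit or range.

## Working session

There is one attempt and no reset: what is moved stays moved. The work goes in short steps, Python scripts to look and compute and a tool call to move; the robot and the scene stay as the last step left them, time stands still between calls to the robot, and variables do not carry over. Pictures are saved under pics/ and viewed, and the job is handed in when it is done.

Besides the shell and the picture viewer there is one more tool, called by a JSON object that holds its "method" and its "body", one argument or row to a line. apply_moves: Moves the arm, as the interface text tells. Its arguments: {"type":"object","properties":{"rows":{"type":"array"},"claw":{"type":"number"},"force":{"type":"number"}},"required":["rows"]}

```bash
ls; mkdir -p pics; python3 - <<'E'
from workcell import *
import cv2,numpy as np
print(observe())
for n in ["scene","top"]:
    p,d=snapshot(n); cv2.imwrite(f"pics/{n}0.png",p[:,:,::-1]); np.save(f"pics/{n}0.npy",d); 
    c=camera_params(n); print(n,c)
print(camera_params("wrist"))
E
```

```text
pics
{'time_s': 0.0, 'joint_pos': array([ 9.58178612e-01,  2.59335413e-01,  1.53605131e+00, -7.07750192e-06,
        1.34796792e+00, -2.02777480e-01]), 'joint_vel': array([ 1.01018947e-03,  8.03479981e-04, -6.78663375e-05,  1.49171740e-03,
        7.37268810e-04,  8.58514336e-04]), 'joint_torque': array([-1.07043441e-03, -4.37323916e+01, -2.83995312e+01,  7.16571277e-02,
        4.15877276e-02, -1.69180803e-04]), 'tool_pos': array([218.81729849, 504.02832161, 217.83452299]), 'tcp_rot': array([-3.13986538e+00, -3.48088986e-04,  2.73175369e+00]), 'wrist_force': array([ 0.2952764 , -0.70843771,  0.52052162]), 'wrist_torque': array([0.01805347, 0.01335119, 0.00107978]), 'gripper_width': 1.0044566059709432}
scene {'fov_y': 55.9777285031828, 'cx': 256.1649005588761, 'cy': 187.9195834839288, 'world_from_camera': array([[ 6.37728561e-01,  4.46709936e-01, -6.27497024e-01,
         1.21217919e+03],
       [ 7.70190815e-01, -3.58803282e-01,  5.27319934e-01,
        -4.84850218e+02],
       [ 1.04110624e-02, -8.19579428e-01, -5.72870990e-01,
         6.73066298e+02],
       [ 0.00000000e+00,  0.
[... 241 characters left out ...]
e+02],
       [-9.99720236e-01, -2.36357965e-02, -8.93832977e-04,
         5.48249489e+01],
       [ 4.83812821e-03, -1.67354557e-01, -9.85884904e-01,
         1.17709504e+03],
       [ 0.00000000e+00,  0.00000000e+00,  0.00000000e+00,
         1.00000000e+00]])}
{'fov_y': 62.51779853943674, 'cx': 252.06559179866298, 'cy': 192.66578458306367, 'T_tool_cam': array([[ 5.14334329e-06, -9.64785173e-01, -2.63039105e-01,
         7.20517477e+01],
       [ 9.99999867e-01,  1.40719188e-04, -4.96581843e-04,
         4.95480804e-01],
       [ 5.16109448e-04, -2.63039067e-01,  9.64785045e-01,
        -1.65864900e+02],
       [ 0.00000000e+00,  0.00000000e+00,  0.00000000e+00,
         1.00000000e+00]])}
```

View pics/top0.png

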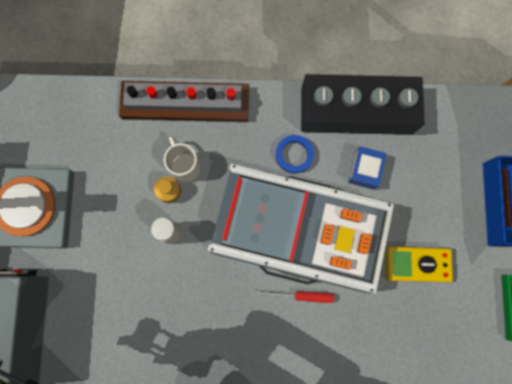

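View pics/scene0.png

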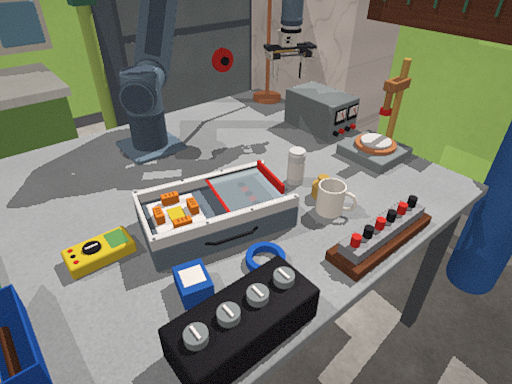

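The top view shows the case with its -y end to the right. The four orange tabs are near (352,214), (328,235), (366,243) and (341,262), and the red bar is on the left near (233,208). Next I'll measure them.

```bash
cat > h.py <<'E'
from workcell import *
import cv2,numpy as np
def ray(n,u,v,z):
    c=camera_params(n); f=192/np.tan(np.radians(c["fov_y"]/2)); T=c["world_from_camera"]
    d=T[:3,:3]@np.array([(u-c["cx"])/f,(v-c["cy"])/f,1]); o=T[:3,3]
    return o+d*(z-o[2])/d[2]
def blobs(p,lo,hi,amin):
    hsv=cv2.cvtColor(p,cv2.COLOR_RGB2HSV); m=cv2.inRange(hsv,lo,hi)
    m=cv2.morphologyEx(m,cv2.MORPH_CLOSE,np.ones((3,3),np.uint8))
    n,l,s,c=cv2.connectedComponentsWithStats(m)
    return [(c[i],s[i],cv2.minAreaRect(np.argwhere(l==i)[:,::-1].astype(np.float32))) for i in range(1,n) if s[i][4]>=amin]
E
python3 - <<'E'
from h import *
for n in ["top","scene"]:
    p=cv2.imread(f"pics/{n}0.png")[:,:,::-1].copy(); d=np.load(f"pics/{n}0.npy")
    for nm,lo,hi in [("or",(8,150,120),(17,255,255)),("red",(0,150,90),(5,255,255)),("red2",(174,150,90),(180,255,255))]:
        for c,s,r in blobs(p,lo,hi,30):
            zz=98 if nm=="or" else 128
            print(n,nm,c.round(1),s,[np.round(x,1) for x in r],ray(n,*c,zz).round(1))
E
```

```text
top or [ 27.1 183.8] [  0 177  50  19 285] [array([ 24. , 185.2]), array([16.3, 49.3]), np.float64(86.2)] [626.2 592.7  98. ]
top or [350.8 214.8] [341 209  20  12 168] [array([350.9, 214.7]), array([19.2,  8.7]), np.float64(14.0)] [ 570.  -181.5   98. ]
top or [ 28.5 225.7] [  0 210  53  26 415] [array([ 26.9, 224.1]), array([21. , 53.8]), np.float64(80.3)] [526. 579.  98.]
top or [327.1 234. ] [321 225  13  19 166] [array([327.1, 233.9]), array([ 9.1, 18.2]), np.float64(12.1)] [ 522.9 -125.    98. ]
top or [364.5 243.1] [358 234  14  19 192] [array([364.5, 243.2]), array([10.4, 18.2]), np.float64(11.3)] [ 503.7 -212.7   98. ]
top or [340.6 262.4] [331 257  20  12 166] [array([340.6, 262.3]), array([19.6,  8.5]), np.float64(14.0)] [ 457.6 -156.1   98. ]
top red [150.9  91.3] [146  86  11  12  90] [array([151.5,  91.5]), array([11.3,  8.5]), np.float64(45.0)] [854.6 303.8 128. ]
top red [190.7  92.3] [186  87  10  12  88] [array([191. ,  92.5]), array([10.6,  9.2]), np.float64(45.0)] [854.6 207.7 128. ]
top red [230.5  93. ] [226  88  10  11  83] [array([230.5,  93. ]), array([10.,  
[... 2312 characters left out ...]
y([40.3,  7.8]), np.float64(45.0)] [597.9  81.6 128. ]
scene red [217.2 195.7] [205 179  25  33 100] [array([216.7, 195.2]), array([40. ,  2.7]), np.float64(55.0)] [579.6 -82.7 128. ]
scene red [401.9 207.8] [397 202  12  13 106] [array([402.2, 208.1]), array([ 9.2, 12.6]), np.float64(18.4)] [905.1 242.  128. ]
scene red [379.9 223. ] [375 217  12  14 114] [array([380. , 223.2]), array([ 9.5, 13. ]), np.float64(18.4)] [905.  150.4 128. ]
scene red [355.5 240. ] [350 233  12  15 127] [array([355.6, 240.2]), array([ 9.7, 13.9]), np.float64(12.5)] [905.   59.5 128. ]
scene red2 [221.9  67.4] [215  65  14   6  38] [array([221.5,  67.5]), array([13.,  5.]), np.float64(0.0)] [-305.6  556.1  128. ]
```

```bash
python3 - <<'E'
import cv2
p=cv2.imread("pics/top0.png")[150:300,200:410]; cv2.imwrite("pics/top0z.png",cv2.resize(p,None,fx=3.8,fy=3.8,interpolation=cv2.INTER_CUBIC))
E
```

```text
(no output)
```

View pics/top0z.png

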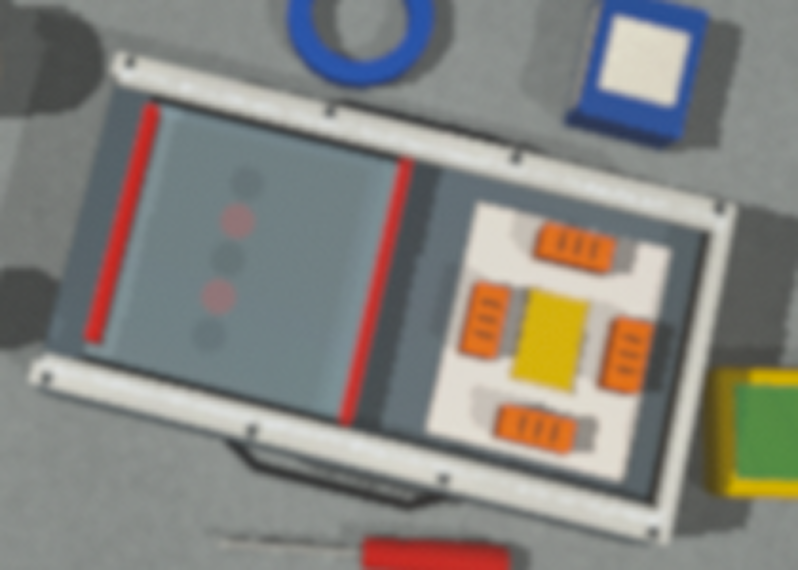

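```bash
python3 - <<'E'
from h import *
def pt(n,d,u,v):
    c=camera_params(n); f=192/np.tan(np.radians(c["fov_y"]/2)); T=c["world_from_camera"]
    z=np.median(d[v-1:v+2,u-1:u+2]); return (T[:3,:3]@(z*np.array([(u-c["cx"])/f,(v-c["cy"])/f,1]))+T[:3,3]).round(1)
d=np.load("pics/top0.npy")
for u,v in [(351,214),(327,234),(364,243),(341,262),(232,208),(230,215),(310,205),(260,170),(345,240),(420,250),(423,172),(430,262),(183,160),(166,188),(162,229)]: print("top",u,v,pt("top",d,u,v))
d=np.load("pics/scene0.npy")
for u,v in [(170,195),(192,203),(158,212),(182,218),(170,200),(182,223),(270,176)]: print("sc",u,v,pt("scene",d,u,v))
E
```

```text
top 351 214 [ 571.5 -181.4  100.4]
top 327 234 [ 522.9 -124.6   99. ]
top 364 243 [ 503.8 -211.3   99.2]
top 341 262 [ 458.4 -156.8   99.8]
top 232 208 [575.2  99.6 128.2]
top 230 215 [558.8 103.7 128.5]
top 310 205 [595.4 -88.3  69. ]
top 260 170 [694.9  34.6   3.3]
top 345 240 [ 511.6 -171.9   74.2]
top 420 250 [ 494.1 -365.8   35.5]
top 423 172 [ 700.5 -394.2    1. ]
top 430 262 [ 465.  -386.7   42.5]
top 183 160 [716.3 237.3   6.1]
top 166 188 [628.6 265.1  72.6]
top 162 229 [523.7 260.2 119.3]
sc 170 195 [ 462.9 -157.7   98.2]
sc 192 203 [ 530.6 -130.4   98.3]
sc 158 212 [ 509.2 -216.7   98.4]
sc 182 218 [ 568.  -181.8   98.5]
sc 170 200 [ 467.4 -161.9   86. ]
sc 182 223 [ 580.8 -189.6   95. ]
sc 270 176 [582.8  94.5 117.4]
```

```bash
python3 - <<'E'
import cv2
p=cv2.imread("pics/scene0.png")[140:270,120:310]; cv2.imwrite("pics/scene0z.png",cv2.resize(p,None,fx=4,fy=4,interpolation=cv2.INTER_CUBIC))
E
```

```text
(no output)
```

View pics/scene0z.png

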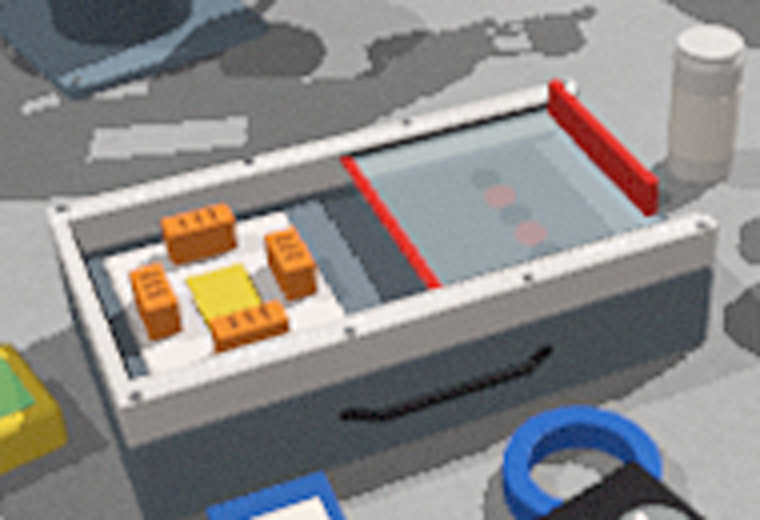

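The top camera's depth agrees with the ray casts. Tab tops read about 99 mm and the bar 128 mm. The tab spacings come out at 115.2 and 89.8 mm, against 116 and 90 given. Case yaw is about -12.5°, and the hatch is about 190 mm open. I'll shut the claw and line the tool up with the case.

{"method": "apply_moves", "body": {
  "rows": [0,0,0,-0.1,0,0,0,-0.09,0,0,0,0],
  "claw": 255,
  "force": 20
}}

```text
time_s: 0.4
tool_pos: [218.2, 503.3, 216.4]
tcp_rot: [-3.137, -0.002, 2.928]
wrist_force: [-0.1, 0.2, -0.5]
gripper_width: 0.794
```

```bash
cat >> h.py <<'E'
from scipy.spatial.transform import Rotation as Ro
TH=np.radians(-12.5); XC=np.array([np.cos(TH),np.sin(TH),0]); YC=np.array([-np.sin(TH),np.cos(TH),0])
C=np.array([513.7,-168.8,0])  # cover centre = case (0,-110)
def case(x,y,z): return C+x*XC+(y+110)*YC+np.array([0,0,z])
def case_of(p): q=np.asarray(p)-C; return np.array([q@XC,q@YC-110,p[2]])
def delta(t):
    s=observe(); R=Ro.from_euler("xyz",s["tcp_rot"]).as_matrix()
    print("t",round(s["time_s"],2),"pos",s["tool_pos"].round(1),"case",case_of(s["tool_pos"]).round(1),"rot",s["tcp_rot"].round(3),"F",s["wrist_force"].round(1),"w",round(s["gripper_width"],2),"q6",s["joint_pos"][5].round(2))
    print("delta tool mm",(R.T@(np.asarray(t)-s["tool_pos"])).round(1))
E
python3 -c "
from h import *
for t in [(-58,-110),(58,-110),(0,-65),(0,-155),(0,165)]: print(case(*t,98).round(1))
delta(case(-58,-110,150))"
```

```text
[ 457.1 -156.2   98. ]
[ 570.3 -181.4   98. ]
[ 523.4 -124.9   98. ]
[ 504.  -212.7   98. ]
[573.2  99.7  98. ]
t 0.4 pos [218.2 503.3 216.4] case [-433.9  482.2  216.4] rot [-3.137e+00 -2.000e-03  2.928e+00] F [-0.1  0.2 -0.5] w 0.79 q6 -0.4
delta tool mm [-373.4 -593.6   68.4]
```

{"method": "apply_moves", "body": {
  "rows": [-0.025,-0.04,0,0,-0.025,-0.04,0,0,-0.025,-0.04,0,0,-0.025,-0.04,0,0,-0.025,-0.04,0,0,-0.025,-0.04,0,0,-0.025,-0.04,0,0,-0.025,-0.04,0,0]
}}

```text
time_s: 1.2
tool_pos: [344.4, 140.2, 215.1]
tcp_rot: [-3.137, -0.002, 2.919]
wrist_force: [1.3, 1.0, 1.0]
gripper_width: 0.104
```

```bash
python3 -c "
from h import *
delta(case(-58,-110,150))"
```

```text
t 1.2 pos [344.4 140.2 215.1] case [-232.2  155.   215.1] rot [-3.137e+00 -2.000e-03  2.919e+00] F [1.3 1.  1. ] w 0.1 q6 -1.26
delta tool mm [-175.5 -263.9   65.9]
```

{"method": "apply_moves", "body": {
  "rows": [-0.025,-0.038,0.005,0,-0.025,-0.038,0.005,0,-0.025,-0.038,0.01,0,-0.025,-0.038,0.01,0,-0.025,-0.038,0.01,0,-0.025,-0.038,0.01,0,-0.025,-0.036,0.01,0,0,0,0,0]
}}

```text
time_s: 2.0
tool_pos: [457.6, -176.3, 155.0]
tcp_rot: [-3.137, 0.006, 2.889]
wrist_force: [-0.5, 0.9, -0.2]
gripper_width: 0.006
```

```bash
python3 -c "
from h import *
delta(case(-58,-110,110))
p,d=snapshot('wrist'); cv2.imwrite('pics/w1.png',p[:,:,::-1])
p,d=snapshot('top'); cv2.imwrite('pics/t1.png',p[:,:,::-1])
"
```

```text
t 2.0 pos [ 457.6 -176.3  155. ] case [ -53.2 -129.5  155. ] rot [-3.137  0.006  2.889] F [-0.5  0.9 -0.2] w 0.01 q6 -1.91
delta tool mm [ 5.7 19.5 44.9]
```

View pics/w1.png

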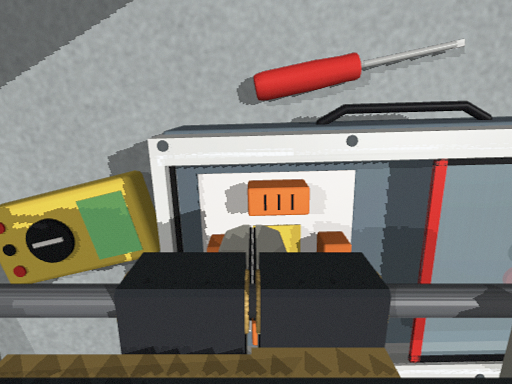

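The wrist view shows the front tab at about (278,193) and the fingertips at about (253,240). I'll cross-check the front tab from this camera.

```bash
python3 -c "
from h import *
p=cv2.imread('pics/w1.png')[:,:,::-1].copy()
c=camera_params('wrist'); s=observe(); f=192/np.tan(np.radians(c['fov_y']/2))
T=np.eye(4); T[:3,:3]=Ro.from_euler('xyz',s['tcp_rot']).as_matrix(); T[:3,3]=s['tool_pos']; T=T@c['T_tool_cam']
for cc,st,r in blobs(p,(5,150,100),(17,255,255),60): print(cc,st)
# top face corners of front tab
for u,v in [(249,182),(307,182),(247,213),(309,213),(278,182)]:
  d=T[:3,:3]@np.array([(u-c['cx'])/f,(v-c['cy'])/f,1]); o=T[:3,3]; w=o+d*(98-o[2])/d[2]; print(u,v,w.round(1),case_of(w).round(1))
p=p[160:260,190:370]; cv2.imwrite('pics/w1z.png',cv2.resize(p,None,fx=4,fy=4)[:,:,::-1])
"
```

```text
[277.81132981 197.49543927] [ 248  180   61   36 2083]
[334.68400771 241.9344894 ] [319 232  32  21 519]
[214.37948718 242.92307692] [207 235  17  17 195]
[254.3963964  332.97297297] [252 321   6  24 111]
249 182 [ 437.2 -169.6   98. ] [ -74.5 -127.3   98. ]
307 182 [ 447.6 -128.8   98. ] [-73.2 -85.3  98. ]
247 213 [ 459.8 -176.9   98. ] [ -50.8 -129.6   98. ]
309 213 [ 471.2 -132.1   98. ] [-49.4 -83.4  98. ]
278 182 [ 442.4 -149.2   98. ] [ -73.9 -106.3   98. ]
```

View pics/w1z.png

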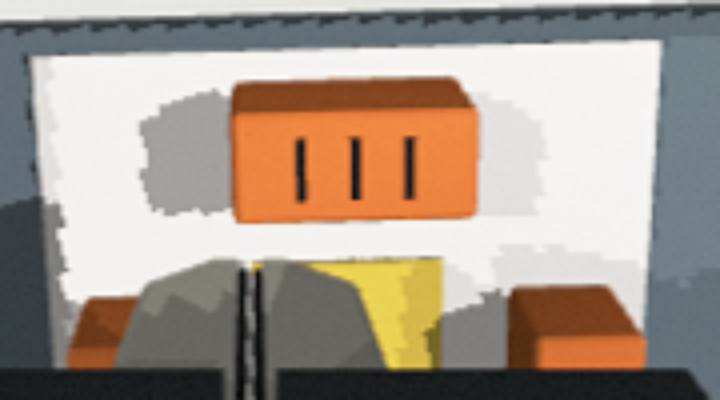

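{"method": "apply_moves", "body": {
  "rows": [0.006,0.021,0.015,-0.034,0,0,0.02,0,0,0,0.005,0,0,0,0,0]
}}

```text
time_s: 2.5
tool_pos: [454.3, -145.1, 116.3]
tcp_rot: [-3.14, 0.004, 2.926]
wrist_force: [-0.8, 0.9, -0.1]
gripper_width: 0.006
```

```bash
python3 -c "
from h import *
delta(case(-58,-109,98))"
```

```text
t 2.5 pos [ 454.3 -145.1  116.3] case [-63.1 -99.7 116.3] rot [-3.14   0.004  2.926] F [-0.8  0.9 -0.1] w 0.01 q6 -1.9
delta tool mm [-5.  -9.3 18.3]
```

{"method": "apply_moves", "body": {
  "rows": [-0.005,-0.009,0.008,0,0,0,0,0,0,0,0,0]
}}

```text
time_s: 2.8
tool_pos: [458.6, -155.3, 110.0]
tcp_rot: [-3.139, 0.008, 2.927]
wrist_force: [0.1, -0.7, -0.4]
gripper_width: 0.005
```

```bash
python3 -c "
from h import *
delta(case(-58,-109,98))"
```

```text
t 2.8 pos [ 458.6 -155.3  110. ] case [ -56.7 -108.7  110. ] rot [-3.139  0.008  2.927] F [ 0.1 -0.7 -0.4] w 0.01 q6 -1.91
delta tool mm [ 1.3 -0.2 12. ]
```

{"method": "apply_moves", "body": {
  "rows": [0.001,0,0.005,0,0,0,0.005,0,0,0,0.003,0]
}}

```text
time_s: 3.1
tool_pos: [458.4, -156.1, 97.3]
tcp_rot: [-3.138, 0.01, 2.926]
wrist_force: [-0.1, 0.9, 2.7]
gripper_width: 0.006
```

{"method": "apply_moves", "body": {
  "rows": [0,0,0.002,0,0,0,0.002,0]
}}

```text
time_s: 3.3
tool_pos: [458.4, -156.1, 93.0]
tcp_rot: [-3.139, 0.01, 2.926]
wrist_force: [-0.6, -0.4, 3.2]
gripper_width: 0.003
```

{"method": "apply_moves", "body": {
  "rows": [0,0,0.002,0]
}}

```text
time_s: 3.4
tool_pos: [458.4, -156.1, 90.9]
tcp_rot: [-3.139, 0.01, 2.926]
wrist_force: [-1.8, 0.3, 1.6]
gripper_width: 0.008
```

{"method": "apply_moves", "body": {
  "rows": [0,0,0.002,0]
}}

```text
time_s: 3.5
tool_pos: [458.4, -156.1, 88.8]
tcp_rot: [-3.139, 0.01, 2.926]
wrist_force: [-0.2, 0.8, 2.7]
gripper_width: 0.003
```

{"method": "apply_moves", "body": {
  "rows": [0,0,0.0015,0]
}}

```text
time_s: 3.6
tool_pos: [458.4, -156.1, 87.2]
tcp_rot: [-3.139, 0.01, 2.926]
wrist_force: [0.2, 0.1, 3.1]
gripper_width: 0.005
```

{"method": "apply_moves", "body": {
  "rows": [0,0,0.0015,0]
}}

```text
time_s: 3.7
tool_pos: [458.5, -156.1, 85.8]
tcp_rot: [-3.138, 0.01, 2.926]
wrist_force: [-2.2, 1.3, 8.1]
gripper_width: 0.004
```

{"method": "apply_moves", "body": {
  "rows": [0,0,0.0012,0]
}}

```text
time_s: 3.8
tool_pos: [458.5, -156.1, 84.9]
tcp_rot: [-3.138, 0.01, 2.926]
wrist_force: [-2.4, 0.9, 4.8]
gripper_width: 0.005
```

{"method": "apply_moves", "body": {
  "rows": [0,0,0.0012,0]
}}

```text
time_s: 3.9
tool_pos: [458.5, -156.1, 83.9]
tcp_rot: [-3.138, 0.01, 2.926]
wrist_force: [-1.4, 0.4, 7.3]
gripper_width: 0.011
```

{"method": "apply_moves", "body": {
  "rows": [0,0,0.0012,0]
}}

```text
time_s: 4.0
tool_pos: [458.5, -156.1, 83.0]
tcp_rot: [-3.138, 0.01, 2.926]
wrist_force: [-1.6, 1.4, 4.5]
gripper_width: 0.004
```

{"method": "apply_moves", "body": {
  "rows": [0,0,0.0012,0]
}}

```text
time_s: 4.1
tool_pos: [458.5, -156.1, 81.9]
tcp_rot: [-3.138, 0.01, 2.926]
wrist_force: [-1.5, 0.1, 2.2]
gripper_width: 0.004
```

{"method": "apply_moves", "body": {
  "rows": [0,0,0.0012,0]
}}

```text
time_s: 4.2
tool_pos: [458.4, -156.1, 80.6]
tcp_rot: [-3.138, 0.01, 2.926]
wrist_force: [-1.3, 0.1, 4.3]
gripper_width: 0.004
```

{"method": "apply_moves", "body": {
  "rows": [0,0,0.001,0]
}}

```text
time_s: 4.3
tool_pos: [458.5, -156.1, 79.5]
tcp_rot: [-3.138, 0.01, 2.926]
wrist_force: [-1.4, 0.6, 3.5]
gripper_width: 0.009
```

{"method": "apply_moves", "body": {
  "rows": [0,0,0.0015,0]
}}

```text
time_s: 4.4
tool_pos: [458.5, -156.1, 78.5]
tcp_rot: [-3.138, 0.01, 2.926]
wrist_force: [-4.6, 2.2, 18.8]
gripper_width: 0.002
```

{"method": "apply_moves", "body": {
  "rows": [0,0,0.0012,0]
}}

```text
time_s: 4.5
tool_pos: [458.5, -156.1, 78.4]
tcp_rot: [-3.138, 0.01, 2.926]
wrist_force: [-5.7, 2.4, 20.0]
gripper_width: 0.006
```

{"method": "apply_moves", "body": {
  "rows": [0,0,0.0012,0]
}}

```text
time_s: 4.6
tool_pos: [458.5, -156.1, 78.5]
tcp_rot: [-3.138, 0.011, 2.927]
wrist_force: [-5.8, 2.6, 18.1]
gripper_width: 0.007
```

Firm stop at 18–20 N. I'll lift, go to the back tab, and look on the way.

{"method": "apply_moves", "body": {
  "rows": [0,0,-0.02,0,0,0,-0.03,0,0,0,-0.012,0,-0.035,0,0,0,-0.04,0,0,0,-0.037,0,0,0,0,0,0,0,0,0,0,0]
}}

```text
time_s: 5.4
tool_pos: [570.1, -180.0, 141.0]
tcp_rot: [-3.138, 0.009, 2.926]
wrist_force: [-1.4, -0.1, 0.1]
gripper_width: 0.003
```

```bash
python3 -c "
from h import *
delta(case(58,-109,110))
p,d=snapshot('wrist'); cv2.imwrite('pics/w2.png',p[:,:,::-1])
s=observe(); c=camera_params('wrist'); f=192/np.tan(np.radians(c['fov_y']/2))
T=np.eye(4); T[:3,:3]=Ro.from_euler('xyz',s['tcp_rot']).as_matrix(); T[:3,3]=s['tool_pos']; T=T@c['T_tool_cam']
for cc,st,r in blobs(p,(5,150,100),(17,255,255),60):
  u,v=map(int,cc); z=d[v,u]; w=T@np.array([(u-c['cx'])/f*z,(v-c['cy'])/f*z,z,1]); print(cc.round(),st,w.round(1),case_of(w[:3]).round(1))
"
```

```text
t 5.4 pos [ 570.1 -180.   141. ] case [  57.5 -108.7  141. ] rot [-3.138  0.009  2.926] F [-1.4 -0.1  0.1] w 0.0 q6 -1.85
delta tool mm [-0.3 -0.2 31. ]
[251.  39.] [ 216   22   70   36 2440] [ 458.4 -156.9   80.5    1. ] [ -56.5 -110.3   80.5]
[183. 129.] [ 163   95   41   70 2538] [ 504.2 -211.2   98.1    1. ] [-1.000e-01 -1.535e+02  9.810e+01]
[316. 130.] [ 296   96   41   71 2543] [ 523.4 -127.1   97.1    1. ] [  0.4 -67.2  97.1]
[249. 209.] [ 217  192   65   38 2229] [ 566.6 -181.3   98.3    1. ] [  54.3 -110.8   98.3]
```

View pics/w2.png

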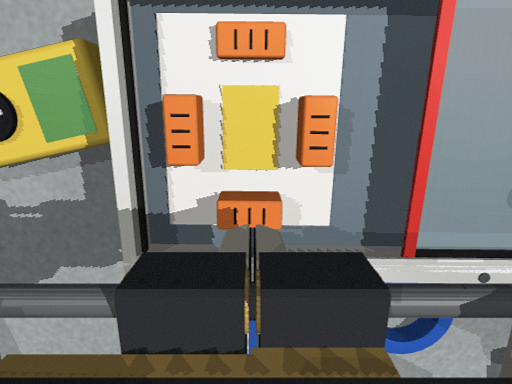

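The wrist view shows the front tab (251,39) down at z 80.5. The other three still stand at 98, within about 2 mm of where I placed them. On to the back tab. A 1.5 mm row gives at most about 20 N at a stop, so several in one call are safe.

{"method": "apply_moves", "body": {
  "rows": [0,0,0.02,0,0,0,0.015,0,0,0,0.005,0,0,0,0.0015,0,0,0,0.0015,0]
}}

```text
time_s: 5.95
tool_pos: [566.5, -179.2, 97.7]
tcp_rot: [-3.138, 0.009, 2.925]
wrist_force: [1.2, 0.3, 2.2]
gripper_width: 0.002
```

{"method": "apply_moves", "body": {
  "rows": [0,0,0.0015,0,0,0,0.0015,0]
}}

```text
time_s: 6.15
tool_pos: [566.5, -179.2, 96.1]
tcp_rot: [-3.138, 0.01, 2.925]
wrist_force: [-1.4, 1.1, 1.6]
gripper_width: 0.003
```

{"method": "apply_moves", "body": {
  "rows": [0,0,0.0015,0,0,0,0.0015,0]
}}

```text
time_s: 6.35
tool_pos: [566.5, -179.2, 93.8]
tcp_rot: [-3.138, 0.011, 2.925]
wrist_force: [-0.5, 0.8, 1.8]
gripper_width: 0.006
```

{"method": "apply_moves", "body": {
  "rows": [0,0,0.0015,0,0,0,0.0015,0]
}}

```text
time_s: 6.55
tool_pos: [566.5, -179.2, 90.9]
tcp_rot: [-3.138, 0.011, 2.925]
wrist_force: [-1.5, 0.4, 2.2]
gripper_width: 0.005
```

{"method": "apply_moves", "body": {
  "rows": [0,0,0.0015,0,0,0,0.0015,0]
}}

```text
time_s: 6.75
tool_pos: [566.5, -179.2, 88.3]
tcp_rot: [-3.138, 0.011, 2.925]
wrist_force: [-2.6, 0.7, 7.9]
gripper_width: 0.007
```

{"method": "apply_moves", "body": {
  "rows": [0,0,0.0015,0,0,0,0.0015,0]
}}

```text
time_s: 6.95
tool_pos: [566.5, -179.2, 86.3]
tcp_rot: [-3.137, 0.011, 2.925]
wrist_force: [-2.2, 1.7, 5.0]
gripper_width: 0.004
```

{"method": "apply_moves", "body": {
  "rows": [0,0,0.0015,0,0,0,0.0015,0]
}}

```text
time_s: 7.15
tool_pos: [566.5, -179.3, 83.5]
tcp_rot: [-3.137, 0.011, 2.925]
wrist_force: [-0.6, 1.2, 2.7]
gripper_width: 0.004
```

{"method": "apply_moves", "body": {
  "rows": [0,0,0.0015,0,0,0,0.0015,0]
}}

```text
time_s: 7.35
tool_pos: [566.6, -179.3, 81.6]
tcp_rot: [-3.137, 0.011, 2.925]
wrist_force: [-6.6, 3.3, 18.1]
gripper_width: 0.005
```

{"method": "apply_moves", "body": {
  "rows": [0,0,0.0015,0,0,0,0.0015,0]
}}

```text
time_s: 7.55
tool_pos: [566.6, -179.3, 81.7]
tcp_rot: [-3.136, 0.012, 2.926]
wrist_force: [-6.0, 3.3, 15.2]
gripper_width: 0.006
```

{"method": "apply_moves", "body": {
  "rows": [0,0,-0.02,0,0,0,-0.03,0,0,0,-0.012,0,0.027,0.022,0,0,0.027,0.022,0,0,0,0,0,0.14,0,0,0,0.14,0,0,0,0.14]
}}

```text
time_s: 8.35
tool_pos: [522.2, -123.5, 141.0]
tcp_rot: [3.141, 0.016, 2.491]
wrist_force: [0.4, 0.6, -1.0]
gripper_width: 0.009
```

{"method": "apply_moves", "body": {
  "rows": [0,0,0,0.145,0,0,0,0.145,0,0,0,0.145,0,0,0,0.145,0,0,0,0.145,0,0,0,0.145,0,0,0,0.145,0,0,0,0.1]
}}

```text
time_s: 9.15
tool_pos: [521.9, -123.6, 134.2]
tcp_rot: [3.13, 0.005, 1.335]
wrist_force: [0.6, -0.2, -0.5]
gripper_width: 0.003
```

{"method": "apply_moves", "body": {
  "rows": [0,0,0,0]
}}

```text
time_s: 9.25
tool_pos: [521.8, -123.6, 133.3]
tcp_rot: [3.13, 0.005, 1.334]
wrist_force: [0.2, -0.1, -0.0]
gripper_width: 0.002
```

```bash
python3 -c "
from h import *
delta(case(0,-66,110))
p,d=snapshot('wrist'); cv2.imwrite('pics/w3.png',p[:,:,::-1])
delta(case(0,-66,110))
s=observe(); c=camera_params('wrist'); f=192/np.tan(np.radians(c['fov_y']/2))
T=np.eye(4); T[:3,:3]=Ro.from_euler('xyz',s['tcp_rot']).as_matrix(); T[:3,3]=s['tool_pos']; T=T@c['T_tool_cam']
for cc,st,r in blobs(p,(5,150,100),(17,255,255),60):
  u,v=map(int,cc); z=d[v,u]; w=T@np.array([(u-c['cx'])/f*z,(v-c['cy'])/f*z,z,1]); print(cc.round(),st,w.round(1),case_of(w[:3]).round(1))
"
```

```text
t 9.25 pos [ 521.8 -123.6  133.3] case [ -1.8 -64.1 133.3] rot [3.13  0.005 1.334] F [ 0.2 -0.1 -0. ] w 0.0 q6 -0.2
delta tool mm [-1.7  1.6 23.4]
t 9.3 pos [ 521.7 -123.6  133.3] case [ -1.9 -64.1 133.3] rot [3.131 0.005 1.336] F [ 0.2  0.3 -0. ] w 0.0 q6 -0.2
delta tool mm [-1.8  1.7 23.3]
[256. 212.] [ 222  195   68   39 2147] [ 526.8 -119.4   97.6    1. ] [  2.1 -58.9  97.6]
[331. 244.] [316 235  31  18 533] [ 574.4 -161.9   83.     1. ] [ 57.7 -90.1  83. ]
[179. 245.] [165 237  29  16 441] [ 463.8 -137.    80.4    1. ] [-55.6 -89.8  80.4]
[252. 332.] [247 320  10  24 181] [ 501.2 -211.9   97.8    1. ] [  -2.9 -154.8   97.8]
```

View pics/w3.png

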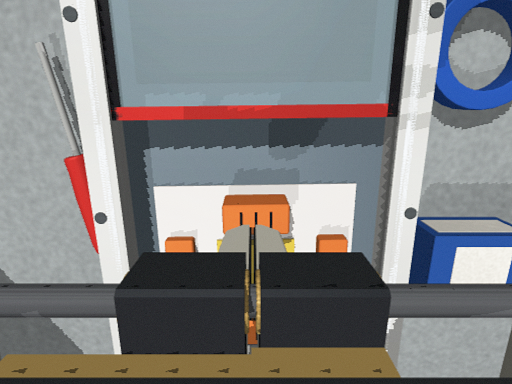

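The front and back tabs are down, at 80.4 and 83.0. Left tab next.

{"method": "apply_moves", "body": {
  "rows": [-0.002,0.002,0.015,0,0,0,0.013,0,0,0,0.004,0,0,0,0.0015,0,0,0,0.0015,0]
}}

```text
time_s: 9.8
tool_pos: [524.2, -126.7, 96.9]
tcp_rot: [3.13, 0.005, 1.348]
wrist_force: [-1.6, 0.1, 2.0]
gripper_width: 0.005
```

{"method": "apply_moves", "body": {
  "rows": [0,0,0.0015,0,0,0,0.0015,0]
}}

```text
time_s: 10.0
tool_pos: [524.5, -126.7, 94.6]
tcp_rot: [3.129, 0.006, 1.349]
wrist_force: [-1.6, 1.3, 1.2]
gripper_width: 0.005
```

{"method": "apply_moves", "body": {
  "rows": [0,0,0.0015,0,0,0,0.0015,0]
}}

```text
time_s: 10.2
tool_pos: [524.5, -126.8, 92.1]
tcp_rot: [3.128, 0.006, 1.35]
wrist_force: [-1.3, 0.6, 2.3]
gripper_width: 0.004
```

{"method": "apply_moves", "body": {
  "rows": [0,0,0.0015,0,0,0,0.0015,0]
}}

```text
time_s: 10.4
tool_pos: [524.5, -126.8, 89.2]
tcp_rot: [3.128, 0.006, 1.35]
wrist_force: [-1.4, 1.8, 1.9]
gripper_width: 0.004
```

{"method": "apply_moves", "body": {
  "rows": [0,0,0.0015,0,0,0,0.0015,0]
}}

```text
time_s: 10.6
tool_pos: [524.6, -126.8, 86.0]
tcp_rot: [3.128, 0.006, 1.35]
wrist_force: [-1.2, 1.1, 2.8]
gripper_width: 0.004
```

{"method": "apply_moves", "body": {
  "rows": [0,0,0.0015,0,0,0,0.0015,0]
}}

```text
time_s: 10.8
tool_pos: [524.6, -126.8, 83.0]
tcp_rot: [3.128, 0.006, 1.35]
wrist_force: [-4.3, 0.9, 9.7]
gripper_width: 0.006
```

{"method": "apply_moves", "body": {
  "rows": [0,0,0.0015,0,0,0,0.0015,0]
}}

```text
time_s: 11.0
tool_pos: [524.5, -126.8, 80.7]
tcp_rot: [3.128, 0.006, 1.35]
wrist_force: [-3.4, 0.9, 6.2]
gripper_width: 0.005
```

{"method": "apply_moves", "body": {
  "rows": [0,0,0.0015,0,0,0,0.0015,0]
}}

```text
time_s: 11.2
tool_pos: [524.6, -126.8, 77.8]
tcp_rot: [3.128, 0.006, 1.35]
wrist_force: [-0.7, 1.2, 3.5]
gripper_width: 0.004
```

{"method": "apply_moves", "body": {
  "rows": [0,0,0.0015,0,0,0,0.0015,0]
}}

```text
time_s: 11.4
tool_pos: [524.6, -126.8, 75.8]
tcp_rot: [3.128, 0.006, 1.35]
wrist_force: [-7.0, 2.6, 20.6]
gripper_width: 0.001
```

{"method": "apply_moves", "body": {
  "rows": [0,0,0.0015,0]
}}

```text
time_s: 11.5
tool_pos: [524.6, -126.8, 75.8]
tcp_rot: [3.127, 0.006, 1.35]
wrist_force: [-7.0, 3.2, 20.0]
gripper_width: 0.008
```

{"method": "apply_moves", "body": {
  "rows": [0,0,0.0015,0]
}}

```text
time_s: 11.6
tool_pos: [524.6, -126.8, 75.9]
tcp_rot: [3.127, 0.007, 1.351]
wrist_force: [-7.8, 3.3, 17.4]
gripper_width: 0.004
```

{"method": "apply_moves", "body": {
  "rows": [0,0,-0.02,0,0,0,-0.03,0,0,0,-0.012,0,-0.03,0,0,0,-0.03,0,0,0,-0.028,0,0,0,0,0,0,0,0,0,0,0]
}}

```text
time_s: 12.4
tool_pos: [506.1, -215.0, 137.7]
tcp_rot: [3.123, 0.007, 1.352]
wrist_force: [0.1, 0.7, -0.7]
gripper_width: 0.006
```

```bash
cat > look.py <<'E'
from h import *
import sys
def look(name,t):
    p,d=snapshot('wrist'); cv2.imwrite(f'pics/{name}.png',p[:,:,::-1])
    delta(t)
    s=observe(); c=camera_params('wrist'); f=192/np.tan(np.radians(c['fov_y']/2))
    T=np.eye(4); T[:3,:3]=Ro.from_euler('xyz',s['tcp_rot']).as_matrix(); T[:3,3]=s['tool_pos']; T=T@c['T_tool_cam']
    for cc,st,r in blobs(p,(5,150,100),(17,255,255),60):
        u,v=map(int,cc); z=d[v,u]; w=T@np.array([(u-c['cx'])/f*z,(v-c['cy'])/f*z,z,1]); print(cc.round(),st,case_of(w[:3]).round(1))
E
python3 -c "
from look import *
look('w4',case(0,-154.5,110))"
```

```text
t 12.45 pos [ 506.2 -214.8  137.7] case [   2.6 -156.6  137.7] rot [3.123 0.007 1.353] F [ 0.   0.5 -0.3] w 0.0 q6 -0.39
delta tool mm [ 2.3 -3.1 27.7]
[248.  77.] [ 215   61   67   34 2176] [  1.2 -64.9  77.7]
[166. 144.] [ 148  112   35   65 1982] [ -56.3 -108.6   79.9]
[329. 145.] [ 311  113   37   65 2083] [  57.8 -109.    84. ]
[248. 208.] [ 215  190   66   39 2327] [   0.8 -150.5   98.5]
```

View pics/w4.png

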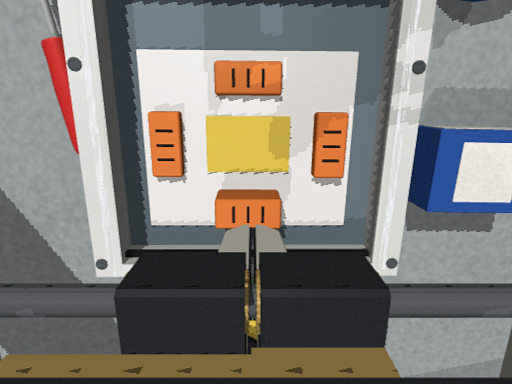

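The wrist view shows the left tab (248,77) down at 77.7, with front and back still down. Right tab next.

{"method": "apply_moves", "body": {
  "rows": [0.002,-0.002,0.018,0,0,0,0.013,0,0,0,0.004,0,0,0,0.0015,0,0,0,0.0015,0]
}}

```text
time_s: 12.95
tool_pos: [506.6, -208.6, 98.1]
tcp_rot: [3.123, 0.006, 1.357]
wrist_force: [-1.4, -0.4, 3.0]
gripper_width: 0.005
```

{"method": "apply_moves", "body": {
  "rows": [0,0,0.0015,0,0,0,0.0015,0]
}}

```text
time_s: 13.15
tool_pos: [507.0, -208.5, 96.0]
tcp_rot: [3.122, 0.007, 1.358]
wrist_force: [-1.2, 0.6, 1.9]
gripper_width: 0.01
```

{"method": "apply_moves", "body": {
  "rows": [0,0,0.0015,0,0,0,0.0015,0]
}}

```text
time_s: 13.35
tool_pos: [507.2, -208.6, 93.6]
tcp_rot: [3.121, 0.007, 1.358]
wrist_force: [-1.5, 1.3, 2.2]
gripper_width: 0.006
```

{"method": "apply_moves", "body": {
  "rows": [0,0,0.0015,0,0,0,0.0015,0]
}}

```text
time_s: 13.55
tool_pos: [507.2, -208.6, 90.6]
tcp_rot: [3.121, 0.007, 1.357]
wrist_force: [-1.6, 0.3, 2.7]
gripper_width: 0.003
```

{"method": "apply_moves", "body": {
  "rows": [0,0,0.0015,0,0,0,0.0015,0]
}}

```text
time_s: 13.75
tool_pos: [507.2, -208.6, 87.6]
tcp_rot: [3.121, 0.007, 1.357]
wrist_force: [-3.3, 1.2, 8.6]
gripper_width: 0.006
```

{"method": "apply_moves", "body": {
  "rows": [0,0,0.0015,0,0,0,0.0015,0]
}}

```text
time_s: 13.95
tool_pos: [507.2, -208.6, 85.5]
tcp_rot: [3.121, 0.007, 1.357]
wrist_force: [-2.6, 1.5, 5.7]
gripper_width: 0.004
```

{"method": "apply_moves", "body": {
  "rows": [0,0,0.0015,0,0,0,0.0015,0]
}}

```text
time_s: 14.15
tool_pos: [507.2, -208.6, 82.8]
tcp_rot: [3.121, 0.007, 1.357]
wrist_force: [-1.5, 0.2, 2.8]
gripper_width: 0.003
```

{"method": "apply_moves", "body": {
  "rows": [0,0,0.0015,0,0,0,0.0015,0]
}}

```text
time_s: 14.35
tool_pos: [507.3, -208.6, 80.3]
tcp_rot: [3.121, 0.007, 1.357]
wrist_force: [-5.6, 2.8, 18.8]
gripper_width: 0.007
```

{"method": "apply_moves", "body": {
  "rows": [0,0,0.0015,0]
}}

```text
time_s: 14.45
tool_pos: [507.2, -208.7, 80.2]
tcp_rot: [3.12, 0.008, 1.358]
wrist_force: [-6.4, 4.1, 20.1]
gripper_width: 0.002
```

{"method": "apply_moves", "body": {
  "rows": [0,0,0.0015,0]
}}

```text
time_s: 14.55
tool_pos: [507.3, -208.6, 80.3]
tcp_rot: [3.12, 0.008, 1.358]
wrist_force: [-7.2, 3.4, 17.7]
gripper_width: 0.005
```

Firm stop again. I'll lift high and carry on past the bar.

{"method": "apply_moves", "body": {
  "rows": [0,0,-0.02,0,0,0,-0.03,0,0,0,-0.03,0,0.03,0,-0.015,0,0.045,0,0,0,0.045,0,0,0,0.045,0,0,0,0.045,0,0,0]
}}

```text
time_s: 15.35
tool_pos: [555.4, -3.6, 176.2]
tcp_rot: [3.111, 0.009, 1.346]
wrist_force: [1.1, -0.4, 0.4]
gripper_width: 0.005
```

{"method": "apply_moves", "body": {
  "rows": [0.045,0,0,0,0.045,0,0,0,0.045,0,0,0,0,0,0,0,0,0,0,0]
}}

```text
time_s: 15.85
tool_pos: [588.2, 140.1, 172.6]
tcp_rot: [3.108, 0.007, 1.353]
wrist_force: [-0.8, -0.7, 0.3]
gripper_width: 0.005
```

```bash
python3 -c "
from look import *
look('w5',case(0,195,165))
p,d=snapshot('top'); cv2.imwrite('pics/t5.png',p[:,:,::-1])
c=camera_params('top'); f=192/np.tan(np.radians(c['fov_y']/2)); T=c['world_from_camera']
for cc,st,r in blobs(p,(8,150,120),(17,255,255),60):
    u,v=cc.round().astype(int); z=np.median(d[v-1:v+2,u-1:u+2]); w=T@np.array([(u-c['cx'])/f*z,(v-c['cy'])/f*z,z,1]); print('top',cc.round(),case_of(w[:3]).round(1))
"
```

```text
t 15.9 pos [588.1 139.9 172.5] case [  5.8 207.5 172.5] rot [3.108 0.006 1.352] F [ 0.8 -0.5 -0.6] w 0.0 q6 0.28
delta tool mm [-12.4  -6.    7.4]
top [ 28. 184.] [-52.5 674.2  62.5]
top [ 28. 226.] [-151.6  643.5   57.7]
top [350. 216.] [  56.9 -111.7   83. ]
top [326. 234.] [  1.1 -65.2  80.3]
top [363. 243.] [   0.9 -155.1   82.7]
top [339. 263.] [ -58.8 -109.6   81.2]
```

View pics/t5.png

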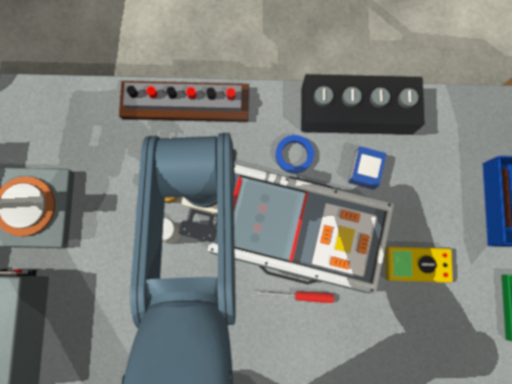

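View pics/w5.png

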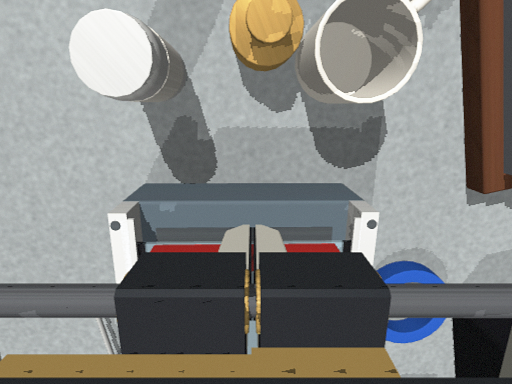

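All four tabs are down: the top view gives z 80–83 for each. The bar is still behind the fingers. I'll descend just on its +y side.

{"method": "apply_moves", "body": {
  "rows": [-0.007,-0.006,0.02,0,0,0,0.025,0,0,0,0.015,0,0,0,0,0,0,0,0,0]
}}

```text
time_s: 16.45
tool_pos: [583.6, 124.2, 112.3]
tcp_rot: [3.105, 0.007, 1.341]
wrist_force: [0.4, -0.3, 0.2]
gripper_width: 0.006
```

```bash
python3 -c "
from look import *
delta(case(0,182,109))
p,d=snapshot('scene'); cv2.imwrite('pics/s6.png',cv2.resize(p[100:292,120:376],None,fx=3,fy=3)[:,:,::-1])"
```

```text
t 16.45 pos [583.6 124.2 112.3] case [  4.8 191.2 112.3] rot [3.105 0.007 1.341] F [ 0.4 -0.3  0.2] w 0.01 q6 0.27
delta tool mm [-9.2 -4.8  3.2]
```

View pics/s6.png

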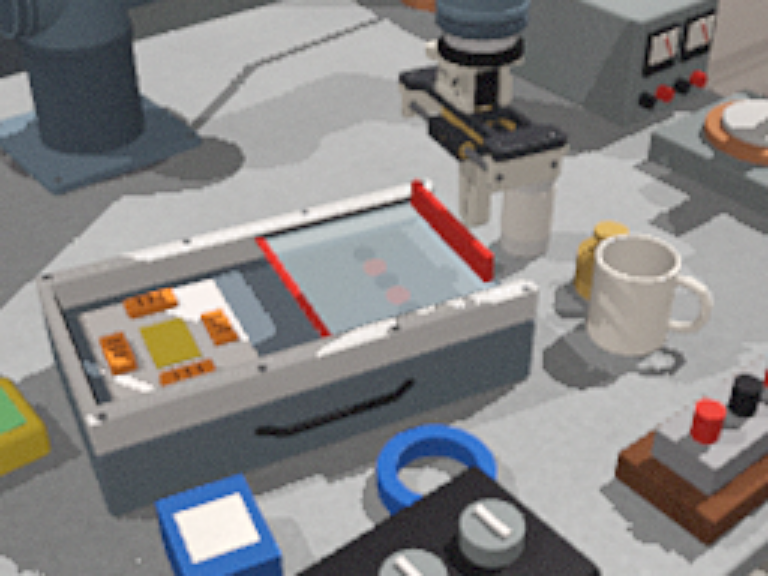

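Fingers sit behind the bar, clear of the cleaner. Starting the push.

{"method": "apply_moves", "body": {
  "rows": [-0.005,-0.004,0.004,-0.01,-0.003,0,0,0,-0.003,0,0,0,-0.003,0,0,0]
}}

```text
time_s: 16.9
tool_pos: [578.0, 110.9, 110.7]
tcp_rot: [3.1, 0.004, 1.35]
wrist_force: [0.5, 2.7, -2.3]
gripper_width: 0.005
```

{"method": "apply_moves", "body": {
  "rows": [-0.004,0,0,0,-0.006,0,0,0,-0.008,0,0,0,-0.008,0,0,0]
}}

```text
time_s: 17.3
tool_pos: [572.3, 86.0, 110.9]
tcp_rot: [3.099, 0.001, 1.352]
wrist_force: [1.0, 2.7, -1.8]
gripper_width: 0.004
```

```bash
python3 -c "
from look import *
delta(case(0,-12,108))"
```

```text
t 17.3 pos [572.3  86.  110.9] case [  2.1 151.5 110.9] rot [3.099e+00 1.000e-03 1.352e+00] F [ 1.   2.7 -1.8] w 0.0 q6 0.19
delta tool mm [-163.5   -2.1    3. ]
```

{"method": "apply_moves", "body": {
  "rows": [-0.01,0,0,0,-0.01,0,0,0,-0.01,0,0,0,-0.01,0,0,0,-0.01,0,0,0,-0.01,0,0,0,-0.01,0,0,0,-0.01,0,0,0]
}}

```text
time_s: 18.1
tool_pos: [552.7, 0.5, 110.9]
tcp_rot: [3.1, 0.001, 1.351]
wrist_force: [1.8, 4.3, -2.0]
gripper_width: 0.0
```

```bash
python3 -c "
from look import *
delta(case(0,-12,108))"
```

```text
t 18.1 pos [5.527e+02 5.000e-01 1.109e+02] case [  1.4  63.7 110.9] rot [3.100e+00 1.000e-03 1.351e+00] F [ 1.8  4.3 -2. ] w 0.0 q6 0.02
delta tool mm [-75.7  -1.4   2.9]
```

{"method": "apply_moves", "body": {
  "rows": [-0.01,0,0,0,-0.01,0,0,0,-0.01,0,0,0,-0.01,0,0,0,-0.008,0,0,0,-0.004,0,0,0,-0.002,0,0,0]
}}

```text
time_s: 18.8
tool_pos: [539.3, -58.3, 110.9]
tcp_rot: [3.101, 0.001, 1.349]
wrist_force: [1.9, 2.9, -2.3]
gripper_width: 0.005
```

{"method": "apply_moves", "body": {
  "rows": [-0.003,0,0,0,-0.003,0,0,0]
}}

```text
time_s: 19.0
tool_pos: [537.9, -64.3, 110.8]
tcp_rot: [3.101, 0.001, 1.35]
wrist_force: [0.4, 3.7, -2.5]
gripper_width: 0.004
```

```bash
python3 -c "
from look import *
delta(case(0,-12,108))"
```

```text
t 19.0 pos [537.9 -64.3 110.8] case [  1.   -2.8 110.8] rot [3.101e+00 1.000e-03 1.350e+00] F [ 0.4  3.7 -2.5] w 0.0 q6 -0.11
delta tool mm [-9.2 -1.1  2.8]
```

{"method": "apply_moves", "body": {
  "rows": [-0.002,0,0,0,-0.0015,0,0,0]
}}

```text
time_s: 19.2
tool_pos: [537.1, -67.8, 110.9]
tcp_rot: [3.101, 0.001, 1.35]
wrist_force: [2.2, 3.4, -2.7]
gripper_width: 0.003
```

{"method": "apply_moves", "body": {
  "rows": [-0.0015,0,0,0,-0.0015,0,0,0]
}}

```text
time_s: 19.4
tool_pos: [536.4, -70.7, 110.9]
tcp_rot: [3.101, 0.001, 1.351]
wrist_force: [1.4, 3.7, -2.4]
gripper_width: 0.007
```

{"method": "apply_moves", "body": {
  "rows": [-0.0015,0,0,0,-0.0015,0,0,0]
}}

```text
time_s: 19.6
tool_pos: [535.9, -72.9, 110.9]
tcp_rot: [3.101, -0.001, 1.35]
wrist_force: [4.6, 9.9, -1.9]
gripper_width: 0.002
```

{"method": "apply_moves", "body": {
  "rows": [-0.0015,0,0,0,-0.0015,0,0,0]
}}

```text
time_s: 19.8
tool_pos: [536.0, -72.8, 111.0]
tcp_rot: [3.1, -0.006, 1.35]
wrist_force: [3.9, 10.7, -1.9]
gripper_width: 0.005
```

The seal is resisting at about case y -11.5, where it should be. I'll seat it a little more firmly, well under 40 N.

{"method": "apply_moves", "body": {
  "rows": [-0.0025,0,0,0,-0.0025,0,0,0]
}}

```text
time_s: 20.0
tool_pos: [536.0, -72.8, 111.0]
tcp_rot: [3.1, -0.015, 1.349]
wrist_force: [4.6, 12.3, -1.6]
gripper_width: 0.004
```

{"method": "apply_moves", "body": {
  "rows": [-0.0035,0,0,0,-0.0035,0,0,0]
}}

```text
time_s: 20.2
tool_pos: [536.0, -72.7, 111.1]
tcp_rot: [3.099, -0.028, 1.348]
wrist_force: [5.9, 15.9, -1.2]
gripper_width: 0.005
```

It doesn't move with more force, so it is hard against the end. I'll back away and check.

{"method": "apply_moves", "body": {
  "rows": [0.015,0,0,0,0.02,0,0,0,0,0,-0.03,0,0,0,-0.04,0,0,0,-0.04,0,0.03,0,0,0,0.045,0,0,0,0.045,0,0,0]
}}

```text
time_s: 21.0
tool_pos: [564.9, 69.2, 231.5]
tcp_rot: [3.096, -0.014, 1.34]
wrist_force: [1.0, -0.5, -0.5]
gripper_width: 0.005
```

{"method": "apply_moves", "body": {
  "rows": [0.045,0,0,0,0.045,0,0,0,0.03,0,0,0,0,0,0,0,0,0,0,0]
}}

```text
time_s: 21.5
tool_pos: [594.3, 190.6, 235.3]
tcp_rot: [3.089, -0.008, 1.344]
wrist_force: [0.2, -0.5, 0.1]
gripper_width: 0.004
```

```bash
python3 -c "
from look import *
delta(case(0,200,200))
p,d=snapshot('top'); cv2.imwrite('pics/t7.png',p[:,:,::-1])
q,_=snapshot('scene'); cv2.imwrite('pics/s7.png',cv2.resize(q[100:292,60:316],None,fx=3,fy=3)[:,:,::-1])
for nm,lo,hi,z in [('or',(8,150,100),(17,255,255),82),('red',(0,150,90),(5,255,255),128)]:
  for cc,st,r in blobs(p,lo,hi,40):
    if cc[0]>200 and cc[1]>150: w=ray('top',*cc,z); print(nm,cc.round(1),st,case_of(w).round(1))
"
```

```text
t 21.5 pos [594.3 190.6 235.3] case [  0.9 258.3 235.3] rot [ 3.089 -0.008  1.344] F [ 0.2 -0.5  0.1] w 0.0 q6 0.37
delta tool mm [-58.6  -2.2  34.8]
red [311.5 230.7] [304 199  17  61 226] [ -5.2 -24.6 128. ]
red [261.7 207.9] [258 204   9   9  57] [ 18.7  98.7 128. ]
red [379.2 240.4] [375 213  11  50  78] [  10.2 -179.7  128. ]
red [257.  227.6] [253 223   9  10  59] [-28.2  98.6 128. ]
red [314.5 296.6] [296 292  38  10 306] [-147.9  -63.3  128. ]
```

View pics/t7.png

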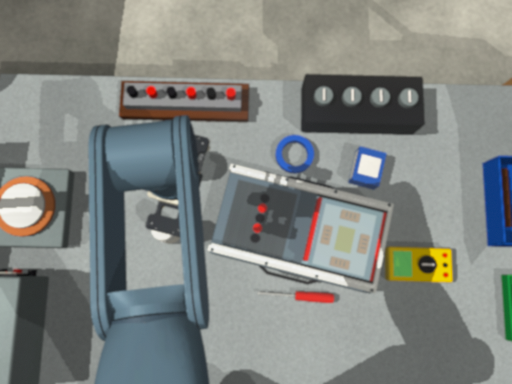

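View pics/s7.png

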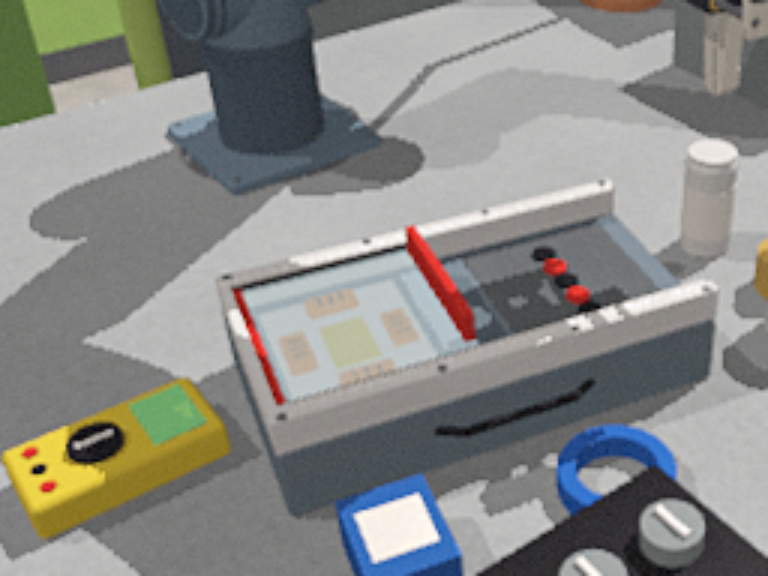

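The bar is at case y -24.6, where shut is -25. The hatch is against the end frame, the tabs are down beneath it, and the bystanders look unmoved. Handing in.

```bash
python3 -c "
from workcell import *
print(sign_off())"
```

```text
the job is handed in; nothing more can be done
None
```

I pressed all four tabs, in the order front, back, left, right, until each snapped. Then I pushed the hatch shut by its red bar. The job was handed in at about 21.6 s of the 56 s allowed.

- **Tabs:** Each gave way at the catch and then met a firm stop at about 18–21 N. After I let go, the cameras showed all four staying down, with their tops about 77–84 mm over the table against 98 mm free.
- **Hatch:** It slid at about 4 N and then stopped. It did not move further when I pushed up to about 17 N. The top view puts the bar at case y = -24.6 mm, where shut is -25 mm, and the last picture shows the hatch against the end frame.
- **Forces:** The highest wrist force I read was about 22 N, under the 40 N limit. Readings come only at the end of each move, so I may not have seen short peaks.
- **Other objects:** Those visible in the last pictures (meter, carton, tape, screwdriver, cleaner) look unmoved, judged by eye. The mug and brass weight were mostly hidden by the arm or out of frame, but the arm only passed well clear of them.
- **Disagreements:** The cameras differed by 2–4 mm on some tab positions. While I was lining up on the back tab, the tool came down about 4 mm off its centre, still on the tab.

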